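# Index a pallet under a marking bridge

## Task

Slide the flat work pallet, nose first, into the lane of the low marking bridge and push it under until the spring plunger has ridden up over the nose and snapped down into the pallet's slot. Feel for it and push gently: once the plunger has dropped in do not force the pallet on against it. Then let go, leaving the pallet flat in the lane with the plunger home, and do not disturb the other things on the bench.

Things in the scene. Friction and masses are not known exactly. Their poses are not given: they have to be found in the camera images.
- pallet: Work pallet: loose flat aluminium plate, 64 mm wide, 8 mm thick, 0.25 to 0.47 kg, lying on the table. Origin on its underside, x towards its nose, y across, z up. Plate from x = -135 to +115 mm, then a thin ramp nose. A grey resin blank 55 x 48 mm is fixed on it, centred at x = -40 mm, its top 16 mm above the table. It slides on the table with a few N.
- nose (a point): Tip of the pallet's ramp nose, at pallet x = 140 mm, on the underside. The ramp (56 mm wide) rises from 1.5 mm here to 8 mm at pallet x = 115 mm. Axes as the pallet's.
- tab (a point): Centre of the top of the pallet's upright tab, its handle, at pallet x = -120 mm, 48 mm above the table. The tab is 24 mm long (along x), 12 mm thick (along y), and rises 40 mm from the plate. Axes as the pallet's.
- slot (a point): Centre of the pallet's index slot at the plate's top face, at pallet x = 50 mm: a through hole 13 mm long (x) and 18 mm wide (y). Axes as the pallet's.
- bridge: Marking machine, fixed: a low grey bridge over a straight lane on the bare table. Origin on the table, in the lane's middle; x is the pushing direction (pallet's x parallel to it), y across, z up. Rails 10 mm high and thick from x = -100 to 140 mm, 68 mm apart inside. Bridge from x = -75 to 75 mm, 128 mm wide, underside 20 mm, top 55 mm up, black head on it to 75 mm.
- mouth (a point): Start of the lane, where the pallet enters: on the table, in the lane's middle, at bridge x = -140 mm. Flared guides 10 mm high narrow from about 100 mm inside here to 68 mm at the rails (bridge x = -100 mm). Axes as the bridge's.
- plunger (a joint): Height (m) of the spring plunger over the lane's middle: 0 down (round tip, 10 mm across, 2.5 mm above the table), 0.0055 riding on the plate. Its dark cap stands on an aluminium block on the bridge, clamped anywhere from bridge x = 5 to 55 mm (not measured: feel for it). Spring 2.5 to 4.5 N. The ramp lifts it (6 to 14 N push in all); it drags on the plate, then snaps into the slot.
- lane (a point): Middle of the lane on the table, at bridge x = 30 mm, the mean place of the plunger. Once in the slot the plunger blocks the pallet rigidly, with 1.5 mm play either way; pushing on by a few mm then damages it: pallet and machine (rails, bridge, plunger together) must never press on each other with more than 25 N. Axes as the bridge's.
- primer: Bystander: amber screw-lid jar, 48 mm across, 60 mm tall, standing beside the bridge. Origin at the centre of its underside.
- figure: Bystander: small white turned figure, 38 mm base, 69 mm tall, standing on the other side of the bridge. Origin at the centre of its underside.
- glue: Bystander: white bottle, 34 mm across, 100 mm tall. Origin at the centre of its underside.
- mug: Bystander: white mug, 72 mm across, 85 mm tall, with a handle. Origin at the centre of its underside.
- spare_blank: Bystander: loose grey resin blank like the one on the pallet, 55 x 48 x 8 mm, lying flat on the table. Origin at the centre of its underside.
- driver: Bystander: screwdriver lying flat.
- hammer: Bystander: hammer lying flat.

How it is judged:
On the way, in this order (a step that is already met when the one before it is completed fails the run):
1. the pallet's nose is in the lane between the rails, flat and in line, short of the plunger (x of slot in the frame of bridge between -0.19 and -0.1 m and y of slot in the frame of bridge between -0.006 and 0.006 m and angle between the x axis of pallet and the x axis of bridge, either way round below 0.08 rad and angle between pallet's own z axis and vertical below 0.05 rad), for 0.1 s.
2. the plunger rides on top of the pallet under the bridge (value of joint plunger above 0.004 m and x of slot in the frame of bridge above -0.09 m and y of slot in the frame of bridge between -0.006 and 0.006 m and angle between the x axis of pallet and the x axis of bridge, either way round below 0.08 rad), for 0.1 s.
At the end, for the whole second after the job is handed in: The plunger is down in the pallet's slot (within 1.5 mm of fully down, slot below the plunger block), the pallet lies flat (within 3 degrees, not raised by 3 mm) and in line in the lane (slot within 6 mm of the lane's middle, within 4.5 degrees), at rest and released (value of joint plunger below 0.0015 m and x of slot in the frame of bridge between 0.003 and 0.057 m and y of slot in the frame of bridge between -0.006 and 0.006 m and angle between the x axis of pallet and the x axis of bridge, either way round below 0.08 rad and angle between pallet's own z axis and vertical below 0.05 rad and height (world z) of pallet below 0.003 m and linear speed of pallet below 0.01 m/s and contact force between the fingers and pallet below 0.2 N); the robot touches nothing.
It fails at once if the pallet and the machine press on each other with more than 25 N (contact force between pallet and bridge above 25 N).
It fails at once if a bystander is moved by more than 20 mm (distance of any of primer, figure, glue, mug, spare_blank, driver, hammer from where it was at the start of the episode above 0.02 m).
It also fails if it takes over 67 s, if anything falls off the work surface, if the arm or the gripper's body presses on something with over 40 N, if the wrist force passes 120 N, or if a joint passes its speed limit or range.

## Robot

A 6-joint arm with a two-finger parallel gripper is mounted at the origin on the work surface. World frame = base frame: x ahead of the robot, y to its left, z up, the work surface at z = 0. Lengths are in m, angles in rad, forces in N, time in s.
With the tool pointing down it reaches from about 0.3 to 0.95 m from the base axis. Payload 3.1 kg.
Tool frame: the origin (TCP) lies midway between the tips of the shut fingers; the grasp point (between the pads) lies 19 mm behind it; z points along the fingers, y is the line along which they close (so a half turn about z gives the same grasp; the last joint's range is limited). The gripper opens to 85 mm and grips with 20 to 120 N. Pads are 22 mm wide; open, the fingers measure 114 mm over their backs; the gripper's body (76 mm by 85 mm) begins 54 mm behind the grasp point. The pads swing forward as they close: fully open they stand 13 mm farther back than shut.
Start: joints at [-1.238, 0.308, 1.634, -0, 1.2, -0.07], TCP at [0.245, -0.575, 0.231] pointing down, gripper open.
Joint ranges: [-3.06, 3.06], [-0.79, 1.96], [0.05, 2.63], [-1.19, 4.34], [0.05, 2.64], [-2.94, 2.94]. Speed limits (rad/s): [2.79, 2.79, 3.14, 3.14, 3.14, 3.14].

## Interface

Orientations are given as a 3x3 rotation matrix whose columns are the frame's x, y, z axes.
In Python, from station import arm gives the robot as it stands.
- The arm moves only by the shell command python3 -m jog 'ROWS'. ROWS is a JSON object whose one key "deltas" holds a list of rows, each a list of 3 entries, a list of its own where there are three numbers: the finger opening in mm, from 0 to 85.4, then the shift along the tool's x, y, z in units of 50 mm (1.0 is 50 mm), then the turn, a rotation vector about the tool's x, y, z in units of 10 degrees (1.0 is 10 degrees). In form: {"deltas": [[grip, [tx, ty, tz], [rx, ry, rz]], ...]}. A call has exactly 5 rows; each row shifts and turns the commanded pose from where the row before left it, along the tool's axes as they then stand; what a row does not reach is not made up. A row lasts 1/8 s, in which the tool goes at most 62.5 mm and 10.7 degrees, less where a joint would pass 70% of its speed; a pose out of reach is approached as far as the arm can. A call is refused whole if a number of a shift passes 1 or a number of a turn 1, either way. A call with a gripper value outside its range is refused whole. The fingers move at their own pace and stop on an object; the grip force is fixed at half the most. Time passes only in rows, so rows that do not move let the fingers close, or fill a call up. It gives the time, the measured TCP pose, the force, the opening and the grip force at its end, in the units of the state.
- arm.sense(): the state, without advancing time (a new reading comes with each control period).
- arm.read_camera(name): name is "scene" or "top" or "wrist"; returns a dict with "image" (420x560x3 uint8, blue, green, red), "z_map" (420x560 float32, m along the optical axis (not along the pixel's ray), 0 where there is no reading), "intrinsics" (3x3 intrinsics, pixels), "dist_coeffs" ([k1, k2, p1, p2, k3] as OpenCV has them; the pictures are not rectified), "R" (3x3) and "t" (3): a world point X has camera coordinates R X + t. Camera axes: x right, y down, z forward; pixel columns grow to the right and rows downward; lengths in m; the calibration is good to about 2 mm. A picture is of the moment at which its call begins.
- arm.finish_job(): hands the job in; it is judged then, once.
The state is a dict: "t": time; "qpos": joint angles; "joint_vel": joint speeds; "joint_efforts": joint torques, N m; "tcp_pos": TCP position; "ee_rot": TCP orientation; "ft_force": force on the tool from outside, world axes, zero at the start; "torque": the same for the moment, N m; "opening": finger opening in m; "finger_force": force on a finger pad.
Only numpy, scipy, OpenCV 4.12 (cv2) and the standard library are available. Lean on these libraries where they do the work, as an engineer would, in place of code of your own. Each camera call takes 0.05 s, during which the arm holds its last target. There are 200 camera calls.

## Working session

There is one attempt and no reset: what is moved stays moved. The work goes in short steps, Python scripts to look and compute and a shell command to move; the robot and the scene stay as the last step left them, time stands still between calls to the robot, and variables do not carry over. Pictures are saved under pics/ and viewed, at most 10 in all, crops included, and the job is handed in when it is done.

```bash
mkdir -p pics; ls; python3 - <<'E'
from station import arm
import cv2,numpy as np
for n in ["scene","top"]:
    c=arm.read_camera(n); cv2.imwrite(f"pics/{n}0.png",c["image"]); np.savez(f"{n}0.npz",**c)
    print(n,np.round(c["intrinsics"],1).tolist(),c["dist_coeffs"],np.round(c["R"],3).tolist(),np.round(c["t"],3))
print(arm.sense())
E
```

```text
pics
scene [[383.5, 0.0, 280.7], [0.0, 383.5, 207.9], [0.0, 0.0, 1.0]] [-0.05627485  0.          0.          0.          0.        ] [[-0.316, 0.949, 0.02], [0.607, 0.218, -0.764], [-0.729, -0.23, -0.645]] [ 0.192 -0.305  1.443]
top [[487.4, 0.0, 281.9], [0.0, 487.4, 214.4], [0.0, 0.0, 1.0]] [-0.05338294  0.          0.          0.          0.        ] [[-0.022, -1.0, 0.014], [-0.995, 0.021, -0.098], [0.097, -0.016, -0.995]] [-0.016  0.578  1.32 ]
{'t': 0.1, 'qpos': array([-1.23771328e+00,  3.08926173e-01,  1.63507838e+00,  1.87775953e-05,
        1.19972580e+00, -6.97136378e-02]), 'joint_vel': array([-0.00162382, -0.00027488, -0.00216058,  0.00053076, -0.00173061,
        0.00039915]), 'joint_efforts': array([-7.74760047e-04, -4.16408050e+01, -2.77644610e+01, -6.87584952e-05,
        4.00697885e-03, -2.74963369e-06]), 'tcp_pos': array([ 0.24471739, -0.57426879,  0.23014769]), 'ee_rot': array([[ 9.19971046e-01,  3.91985726e-01, -6.82400297e-04],
       [ 3.91986285e-01, -9.19968830e-01,  2.02592990e-03],
       [ 1.66348601e-04, -2.13128841e-03, -9.99997715e-01]]), 'ft_force': array([-0.26629036, -0.02436587,  0.22400356]), 'torque': array([-0.02564734,  0.03947376, -0.04822497]), 'finger_force': 0.0, 'opening': 0.08550462511114808}
```

View pics/top0.png

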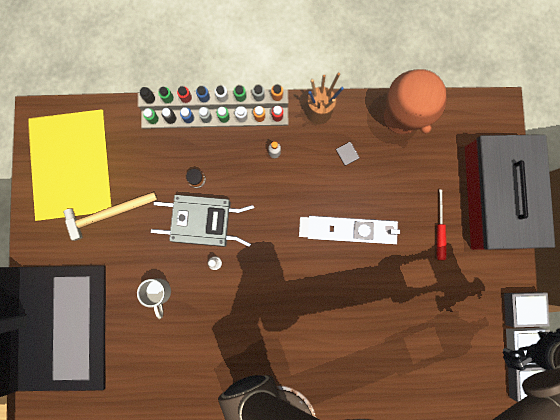

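View pics/scene0.png

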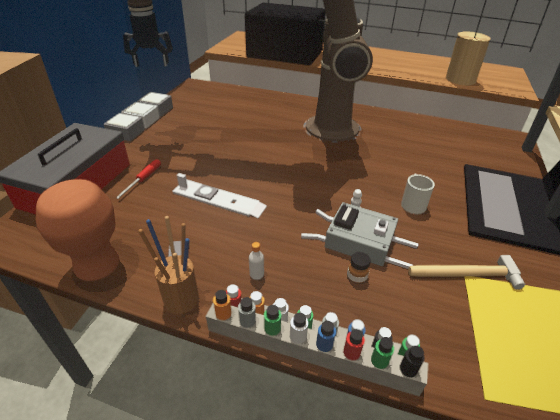

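The top view shows the pallet at about (349,230), with its nose at the left (300,228) and its tab at (392,230). The bridge is at (200,220), with its mouth towards the pallet at about (250,225). The figure is at (214,263) and the primer at (195,176). Next I'll measure them.

```bash
cat > h.py <<'E'
import cv2,numpy as np
def cast(c,px,z):
    px=np.asarray(px,float).reshape(-1,1,2)
    n=cv2.undistortPoints(px,c["intrinsics"],c["dist_coeffs"]).reshape(-1,2)
    d=np.c_[n,np.ones(len(n))]@c["R"]; o=-c["R"].T@c["t"]
    s=(z-o[2])/d[:,2]; return o+d*s[:,None]
def cloud(c):
    h,w=c["z_map"].shape; u,v=np.meshgrid(np.arange(w),np.arange(h))
    n=cv2.undistortPoints(np.stack([u,v],-1).reshape(-1,1,2).astype(float),c["intrinsics"],c["dist_coeffs"]).reshape(-1,2)
    P=np.c_[n,np.ones(len(n))]*c["z_map"].reshape(-1,1)
    return ((P-c["t"])@c["R"]).reshape(h,w,3)
def rect(c,mask,z):
    k,_=cv2.findContours(mask.astype(np.uint8),cv2.RETR_EXTERNAL,cv2.CHAIN_APPROX_NONE)
    k=max(k,key=cv2.contourArea); X=cast(c,k,z)[:,:2]
    (cx,cy),(w,h),a=cv2.minAreaRect((X*1000).astype(np.float32))
    return np.round([cx,cy,w,h,a],1),X
E
python3 - <<'E'
import numpy as np,cv2
from h import *
c=dict(np.load("top0.npz")); im=c["image"]; W=cloud(c)
print("table z",np.median(W[235:255,300:400,2]))
hsv=cv2.cvtColor(im,cv2.COLOR_BGR2HSV); S,V=hsv[...,1],hsv[...,2]
m=np.zeros(V.shape,bool); m[205:255,290:410]=True
pm=(m&(S<70)&(V>110)).astype(np.uint8); pm=cv2.morphologyEx(pm,cv2.MORPH_CLOSE,np.ones((7,7)))
r,X=rect(c,pm,0.008); print("pallet",r)
# cross-section edges per column -> fit
pts=[]
for u in range(310,385,3):
    v=np.where(pm[:,u])[0]; p=cast(c,[[u,v[0]-.5],[u,v[-1]+.5]],.008); pts.append(p.mean(0)[:2]); 
pts=np.array(pts);k=np.polyfit(pts[:,1],pts[:,0],1);print("pallet axis x=k0*y+k1",k,"width",np.round(p[0]-p[1],4))
v,u=np.where(pm);print("px ext",u.min(),u.max(),cast(c,[[u.min()-.5,229],[u.max()+.5,230]],.008)[:,1])
B=np.zeros(V.shape,bool); B[185:255,160:240]=True
bm=B&(W[...,2]>.045)&(W[...,2]<.095); r,X=rect(c,bm,.055); print("bridge",r, np.percentile(W[...,2][bm],[10,50,90]))
out=np.hstack([cv2.resize(im[165:275,130:270],None,fx=5,fy=5,interpolation=cv2.INTER_CUBIC)])
cv2.imwrite("pics/b.png",out[:600,:800]); cv2.imwrite("pics/p.png",cv2.resize(im[200:260,285:415],None,fx=6,fy=6,interpolation=cv2.INTER_CUBIC))
E
```

```text
table z 0.001683765536187879
pallet [ 533.6 -216.7  283.    66.3   85.1]
pallet axis x=k0*y+k1 [0.08558888 0.5519997 ] width [ 0.0676 -0.0028  0.    ]
px ext 299 399 [-0.07446114 -0.35935448]
bridge [565.1 196.7 148.6 128.1  83.7] [0.05146859 0.05563467 0.07150192]
```

View pics/b.png

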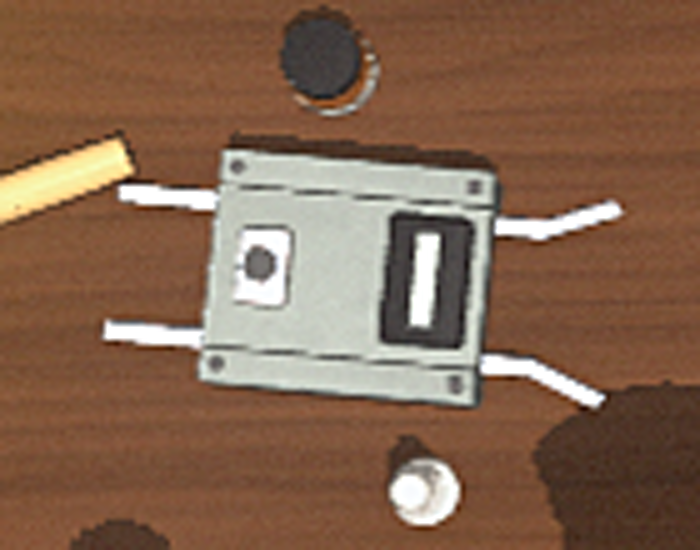

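View pics/p.png

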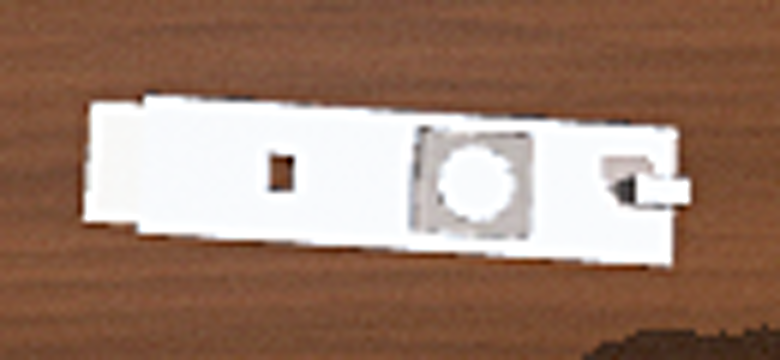

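The bridge crop shows the rails at upper left (118–213, 193), lower left (105–200, 333), upper right (500–545, 228) and lower right (485–535, 365), with flares on the right. The plunger cap is at (260,263). The pallet crop shows the slot at (282,172), the tab at about (650,190) and the nose at the left edge x≈87.

```bash
python3 - <<'E'
import numpy as np,cv2
from h import *
from station import arm
c=dict(np.load("top0.npz")); im=c["image"]; W=cloud(c)
g=cv2.cvtColor(im,cv2.COLOR_BGR2GRAY).astype(float)
def seg(u0,u1,v0,v1):
    P=[]
    for u in range(u0,u1):
        w=np.clip(g[v0:v1,u]-130,0,None); P.append((u,(w*np.arange(v0,v1)).sum()/w.sum()))
    return cast(c,P,.01)[:,:2]
s={'UL':seg(155,172,198,210),'LL':seg(153,170,227,237),'UR':seg(231,238,206,215),'LR':seg(228,236,233,243)}
for k in s: print(k,np.round(s[k].mean(0),4))
def fit(A):
    k=np.polyfit(A[:,1],A[:,0],1); print(k,np.degrees(np.arctan(k[0])),np.abs(A[:,0]-np.polyval(k,A[:,1])).max()); return k
ku=fit(np.r_[s['UL'],s['UR']]); kl=fit(np.r_[s['LL'],s['LR']])
k=(ku+kl)/2; th=np.arctan(k[0]); print("sep",(ku[1]-kl[1])*np.cos(th), "mid",k)
ex=np.array([np.sin(th),np.cos(th)]); ey=np.array([-ex[1],ex[0]])
# bridge x origin from plate top rect edges
B=np.zeros(g.shape,bool); B[185:255,160:240]=True
r,_=rect(c,B&(W[...,2]>.045)&(W[...,2]<.095),.055)
b=r[:2]/1000; a=(b-[k[1],0])@ex; o=np.array([k[1],0])+a*ex
print("bridge o",o,"yaw",90-np.degrees(th),"rect lat off",(b-o)@ey)
# slot
m=(g<140); m2=np.zeros_like(m); m2[222:236,326:338]=m[222:236,326:338]
w=np.where(m2,200-g,0); v,u=np.mgrid[:420,:560]; sl=cast(c,[[(w*u).sum()/w.sum(),(w*v).sum()/w.sum()]],.008)[0,:2]
kp=0.08558888; tp=np.arctan(kp); px=np.array([np.sin(tp),np.cos(tp)])
print("slot",sl,"axis x there",.552+kp*sl[1]); sl[0]=(sl[0]+.552+kp*sl[1])/2
# edges of pallet independently
for ed in (0,1):
    P=[]
    for uu in range(312,385):
        col=g[205:255,uu]; idx=np.where(col>150)[0]; P.append((uu,205+(idx[0]-.5 if ed==0 else idx[-1]+.5)))
    X=cast(c,P,.008); q=np.polyfit(X[:,1],X[:,0],1); print("edge",q,np.degrees(np.arctan(q[0])))
tab=sl-.17*px; print("tab pred",tab,"nose",sl+.09*px)
tm=(W[...,2]>.035)&(W[...,2]<.06); z=np.zeros_like(tm); z[215:245,375:405]=1; tt=W[tm&z]; print("tab depth",tt.mean(0),tt.max(0),len(tt))
P=cast(c,[[285+(664+.5)/6-.5,200+190.5/6-.5]],.048); print("tab px",P)
d=sl-o; print("slot in bridge",d@ex,d@ey)
E
```

```text
UL [0.6167 0.3046]
LL [0.5383 0.3101]
UR [0.5944 0.1052]
LR [0.5168 0.1132]
[0.1124263  0.58247338] 6.414616705619638 0.004449280395270483
[0.10915214 0.50445204] 6.229296135194812 0.0004491083247388783
sep 0.07754688084474387 mid [0.11078922 0.54346271]
bridge o [0.56525307 0.19668304] yaw 83.6780269775417 rect lat off 0.00015400472819643147
slot [ 0.53746574 -0.16734768] axis x there 0.5376768998129058
edge [0.08733703 0.58468102] 4.9913781657843685
edge [0.08551531 0.51939067] 4.887775189854144
tab pred [ 0.52307421 -0.33672841] nose [ 0.54524626 -0.07767552]
tab depth [ 0.52287226 -0.33476722  0.04786318] [ 0.5293593  -0.32333435  0.05621007] 43
tab px [[ 0.52301916 -0.33710471  0.048     ]]
slot in bridge -0.36486516321063134 -0.012572011347096136
```

```bash
python3 -m jog '{"deltas": [[50,[0,0,0],[0,0,-1]],[50,[0,0,0],[0,0,-1]],[50,[0,0,0],[0,0,-1]],[50,[0,0,0],[0,0,-1]],[50,[0,0,0],[0,0,-1]]]}'
cat >> h.py <<'E'
O=np.array([.5653,.1967]); YB=np.radians(83.68); YP=np.radians(85.05)
def go(arm,x,y,z,yaw=None):
    s=arm.sense(); R=s["ee_rot"]; p=s["tcp_pos"]; cy=np.arctan2(R[1,0],R[0,0])
    print("tcp",np.round(p,4),"yaw",round(np.degrees(cy),2),"tilt",np.round(R[:2,2],4),"F",np.round(s["ft_force"],2),"T",np.round(s["torque"],2),"op",round(s["opening"]*1000,1),"ff",round(s["finger_force"],1),"t",s["t"])
    print("shift units",np.round(R.T@(np.array([x,y,z])-p)/.05,3), "turn", None if yaw is None else np.round(-np.degrees(yaw-cy)/10,3))
E
python3 -c "
from h import *;from station import arm
go(arm,.523,-.336,.10,YP)"
```

```text
t: 0.72
tcp_pos: [0.2448, -0.5745, 0.2305]
ee_rot: [[0.286, 0.958, -0.0], [0.958, -0.286, 0.001], [0.001, -0.001, -1.0]]
ft_force: [-0.4, 1.3, 0.1]
opening: 0.0499
finger_force: 0.0
tcp [ 0.2448 -0.5745  0.2305] yaw 73.41 tilt [-0.0005  0.0013] F [-0.37  1.28  0.07] T [-0.06 -0.01  0.02] op 49.9 ff 0.0 t 0.725
shift units [6.158 3.972 2.614] turn -1.164
```

```bash
python3 -m jog '{"deltas": [[50,[0.62,0.4,0.1],[0,0,0]],[50,[0.62,0.4,0.1],[0,0,0]],[50,[0.62,0.4,0.1],[0,0,0]],[50,[0.62,0.4,0.1],[0,0,0]],[50,[0.62,0.4,0.1],[0,0,0]]]}' >/dev/null
python3 -m jog '{"deltas": [[50,[0.62,0.4,0.3],[0,0,0]],[50,[0.62,0.4,0.3],[0,0,0]],[50,[0.62,0.4,0.3],[0,0,0]],[50,[0.6,0.38,0.3],[0,0,0]],[50,[0.6,0.38,0.3],[0,0,-1]]]}' >/dev/null
python3 - <<'E'
from h import *;from station import arm
go(arm,.523,-.336,.06,YP)
c=arm.read_camera("wrist"); cv2.imwrite("pics/w1.png",c["image"]); np.savez("w1.npz",**c)
E
```

```text
tcp [ 0.5245 -0.3368  0.1302] yaw 83.35 tilt [-0.0008  0.0006] F [0.87 0.01 0.3 ] T [-0.02 -0.02 -0.04] op 50.3 ff 0.0 t 1.975
shift units [ 0.012 -0.031  1.404] turn -0.17
```

View pics/w1.png

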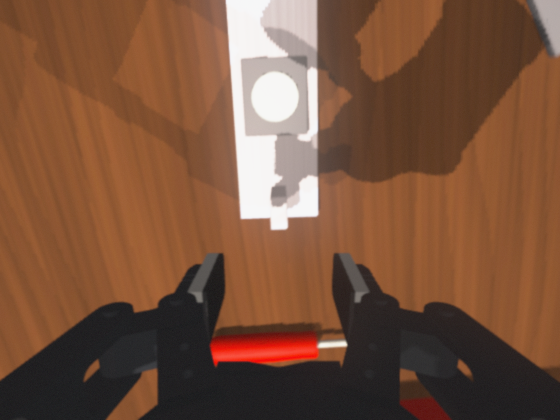

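The wrist view shows the tab top at about (279,217), midway between the fingers. I'll check its position with a ray cast.

```bash
python3 - <<'E'
from h import *;from station import arm
c=dict(np.load("w1.npz"))
print(cast(c,[[279.5,217],[271,205],[288,205],[271,229],[288,229]],.048).round(4))
go(arm,.523,-.336,.06,YP)
E
```

```text
[[ 0.5246 -0.3362  0.048 ]
 [ 0.5197 -0.3268  0.048 ]
 [ 0.5316 -0.3281  0.048 ]
 [ 0.5175 -0.3445  0.048 ]
 [ 0.5296 -0.3459  0.048 ]]
tcp [ 0.5265 -0.3329  0.128 ] yaw 83.73 tilt [-0.0006  0.0048] F [ 1.43  1.56 -0.66] T [ 0.09 -0.06 -0.08] op 49.9 ff 0.0 t 2.025
shift units [-0.075 -0.061  1.36 ] turn -0.132
```

```bash
python3 -m jog '{"deltas": [[50,[0,0,0.3],[0,0,-0.2]],[50,[0,0,0.3],[0,0,0]],[50,[0,0,0.3],[0,0,0]],[50,[0,0,0],[0,0,0]],[50,[0,0,0],[0,0,0]]]}' >/dev/null
python3 - <<'E'
from h import *;from station import arm
go(arm,.5235,-.336,.015,YP)
E
```

```text
tcp [ 0.5239 -0.3385  0.0864] yaw 85.03 tilt [ 0.0002 -0.0002] F [ 0.01 -0.23  0.96] T [ 0.02 -0.   -0.04] op 49.9 ff 0.0 t 2.65
shift units [ 0.05  -0.013  1.428] turn -0.002
```

```bash
python3 -m jog '{"deltas": [[50,[0.05,0,0.4],[0,0,0]],[50,[0,0,0.4],[0,0,0]],[50,[0,0,0.4],[0,0,0]],[50,[0,0,0.2],[0,0,0]],[50,[0,0,0],[0,0,0]]]}' >/dev/null
python3 -m jog '{"deltas": [[16,[0,0,0],[0,0,0]],[16,[0,0,0],[0,0,0]],[16,[0,0,0],[0,0,0]],[5,[0,0,0],[0,0,0]],[5,[0,0,0],[0,0,0]]]}' >/dev/null
python3 - <<'E'
from h import *;from station import arm
go(arm,.5235,-.336,.015,YP)
E
```

```text
tcp [ 0.5247 -0.3359  0.0171] yaw 85.1 tilt [ 0.0008 -0.0008] F [-0.79 -0.6   3.88] T [0.11 0.19 0.12] op 11.2 ff 59.7 t 3.9
shift units [-0.005 -0.024  0.042] turn 0.005
```

```bash
cat >> h.py <<'E'
def tgt(arm,slotx,lat=0,z=.0171):
    ex=np.array([np.cos(YB),np.sin(YB)]); ey=np.array([-ex[1],ex[0]])
    p=O+(slotx-.17)*ex+lat*ey; d=arm.sense()["tcp_pos"][:2]-O
    print("est slot",round(d@ex+.17,4),"lat",round(d@ey,4)); f=arm.sense()["ft_force"][:2]; print("F along,lat",np.round([f@ex,f@ey],2))
    go(arm,p[0],p[1],z,YB)
E
python3 -c "
from h import *;from station import arm
tgt(arm,-.25)"
```

```text
est slot -0.3638 lat -0.0183
F along,lat [-0.68  0.72]
tcp [ 0.5247 -0.3359  0.0171] yaw 85.1 tilt [ 0.0008 -0.0008] F [-0.79 -0.6   3.88] T [0.11 0.19 0.12] op 11.2 ff 59.7 t 3.9
shift units [ 2.284e+00 -3.090e-01 -2.000e-03] turn 0.142
```

```bash
python3 -m jog '{"deltas": [[5,[0.23,-0.06,0],[0,0,0.14]],[5,[0.23,-0.06,0],[0,0,0]],[5,[0.23,-0.06,0],[0,0,0]],[5,[0.23,-0.06,0],[0,0,0]],[5,[0.23,-0.06,0],[0,0,0]]]}'|grep force
python3 -m jog '{"deltas": [[5,[0.25,0,0],[0,0,0]],[5,[0.25,0,0],[0,0,0]],[5,[0.25,0,0],[0,0,0]],[5,[0.25,0,0],[0,0,0]],[5,[0,0,0],[0,0,0]]]}'|grep force
python3 - <<'E'
from h import *;from station import arm
tgt(arm,-.25)
c=arm.read_camera("top"); np.savez("top1.npz",**c); im=c["image"]
g=cv2.cvtColor(im,cv2.COLOR_BGR2GRAY).astype(float)
cv2.imwrite("pics/t2.png",cv2.resize(im[180:270,180:380],None,fx=4,fy=4,interpolation=cv2.INTER_CUBIC))
E
```

```text
ft_force: [0.3, -4.8, 4.3]
finger_force: 59.7
ft_force: [0.3, -0.8, 6.6]
finger_force: 60.1
est slot -0.2546 lat -0.0028
F along,lat [-0.73 -0.36]
tcp [ 0.5214 -0.2257  0.0171] yaw 83.73 tilt [0.0008 0.0004] F [ 0.28 -0.77  6.61] T [-0.16 -0.04  0.02] op 11.4 ff 60.1 t 5.15
shift units [ 0.093 -0.057 -0.   ] turn 0.005
```

View pics/t2.png

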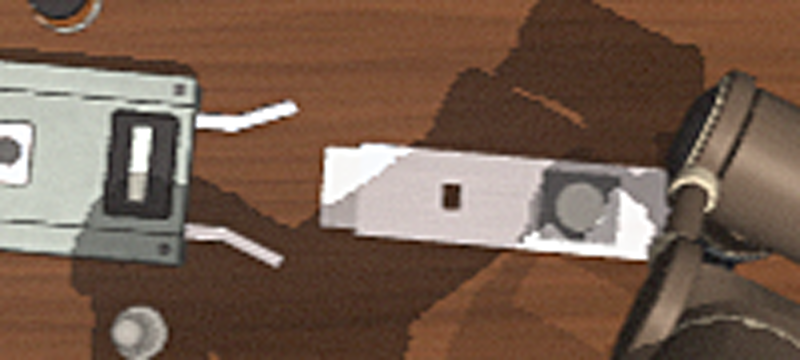

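The pallet is heading for the mouth, with its slot at (451,197) and nose edge at x≈322. The flares end at (295,107) and (280,262). I'll measure its axis in the bridge frame.

```bash
cat > m.py <<'E'
from h import *
def pal(c,u0,u1,v0,v1,slot=None):
    hsv=cv2.cvtColor(c["image"],cv2.COLOR_BGR2HSV); M=(hsv[...,1]<75)&(hsv[...,2]>100)
    ex=np.array([np.cos(YB),np.sin(YB)]); ey=np.array([-ex[1],ex[0]]); L=[]
    for e in (0,1):
        P=[]
        for u in range(u0,u1):
            i=np.where(M[v0:v1,u])[0]
            P.append((u,v0+(i[0]-.5 if e==0 else i[-1]+.5)))
        X=cast(c,P,.008)[:,:2]-O; a=X@ex; b=X@ey; L.append(np.polyfit(a,b,1))
    k=(L[0]+L[1])/2; print("edges",np.round(L,4).tolist(),"yaw rel",round(np.degrees(k[0]),2))
    for a in (-.10,-.25,-.42): print("lat at bridge x",a,round(np.polyval(k,a)*1000,2))
    if slot:
        p=cast(c,[slot],.008)[0,:2]-O; print("slot x,y",p@ex,p@ey)
E
python3 - <<'E'
from m import *
c=dict(np.load("top1.npz")); pal(c,271,312,205,250,[180+451.5/4-.5,180+197.5/4-.5])
E
```

```text
edges [[-0.001, -0.0345], [0.0005, 0.031]] yaw rel -0.01
lat at bridge x -0.1 -1.75
lat at bridge x -0.25 -1.72
lat at bridge x -0.42 -1.68
slot x,y -0.2554218790046916 -0.0011829190642395242
```

```bash
python3 -m jog '{"deltas": [[5,[0.24,-0.03,0],[0,0,0]],[5,[0.24,0,0],[0,0,0]],[5,[0.24,0,0],[0,0,0]],[5,[0.24,0,0],[0,0,0]],[5,[0.24,0,0],[0,0,0]]]}'|grep force
python3 -m jog '{"deltas": [[5,[0.1,0,0],[0,0,0]],[5,[0.1,0,0],[0,0,0]],[5,[0.1,0,0],[0,0,0]],[5,[0.1,0,0],[0,0,0]],[5,[0,0,0],[0,0,0]]]}'|grep force
python3 - <<'E'
from m import *;from station import arm
tgt(arm,-.15)
c=arm.read_camera("top"); np.savez("top2.npz",**c); im=c["image"]
cv2.imwrite("pics/t3.png",cv2.resize(im[180:270,180:380],None,fx=4,fy=4,interpolation=cv2.INTER_CUBIC))
E
```

```text
ft_force: [-1.1, -6.7, 6.5]
finger_force: 60.0
ft_force: [-0.3, -4.0, 7.2]
finger_force: 60.2
est slot -0.1758 lat -0.0013
F along,lat [-4.02 -0.16]
tcp [ 0.5285 -0.1472  0.0171] yaw 83.73 tilt [ 0.0008 -0.0009] F [-0.29 -4.01  7.18] T [-0.6   0.01 -0.05] op 11.1 ff 60.2 t 6.45
shift units [ 0.516 -0.025 -0.   ] turn 0.005
```

View pics/t3.png

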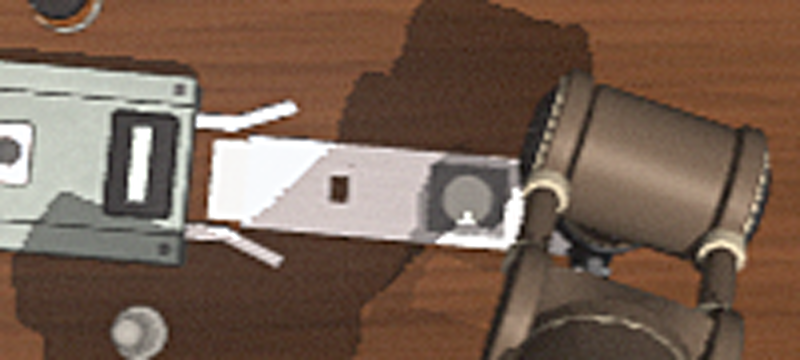

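The nose is between the rails: nose edge at x≈211 and v 140–218, rails at v≈122 and 233. I'll measure again.

```bash
python3 - <<'E'
from m import *
c=dict(np.load("top2.npz")); pal(c,254,284,208,245,[180+340/4-.5,180+189/4-.5])
E
```

```text
edges [[0.0025, -0.0323], [0.0048, 0.0334]] yaw rel 0.21
lat at bridge x -0.1 0.19
lat at bridge x -0.25 -0.36
lat at bridge x -0.42 -0.98
slot x,y -0.17711005610601904 -0.0001863392164529685
```

```bash
python3 -m jog '{"deltas": [[5,[0.1,0,0],[0,0,0]],[5,[0.1,0,0],[0,0,0]],[5,[0.1,0,0],[0,0,0]],[5,[0.1,0,0],[0,0,0]],[5,[0.1,0,0],[0,0,0]]]}'|grep force
python3 - <<'E'
from m import *;from station import arm
tgt(arm,-.11)
E
```

```text
ft_force: [-0.4, -6.5, 8.6]
finger_force: 60.1
est slot -0.1514 lat -0.0013
F along,lat [-6.46 -0.31]
tcp [ 0.5312 -0.1229  0.0171] yaw 83.74 tilt [ 0.0007 -0.0018] F [-0.4  -6.46  8.64] T [-0.97  0.1   0.05] op 11.2 ff 60.1 t 7.125
shift units [ 0.829 -0.024 -0.001] turn 0.006
```

```bash
python3 -m jog '{"deltas": [[5,[0.1,0,-0.006],[0,0,0]],[5,[0.1,0,0],[0,0,0]],[5,[0.1,0,0],[0,0,0]],[5,[0.1,0,0],[0,0,0]],[5,[0.1,0,0],[0,0,0]]]}'|grep force
python3 - <<'E'
from m import *;from station import arm
tgt(arm,-.11)
E
```

```text
ft_force: [-0.2, -6.0, 6.5]
finger_force: 60.0
est slot -0.1262 lat -0.0008
F along,lat [-6.   -0.44]
tcp [ 0.5335 -0.0978  0.0171] yaw 83.74 tilt [-0.0002 -0.0013] F [-0.22 -6.01  6.52] T [-0.89  0.04  0.03] op 10.9 ff 60.0 t 7.75
shift units [ 0.324 -0.015 -0.001] turn 0.006
```

```bash
python3 - <<'E'
from m import *
c=dict(np.load("top0.npz")); W=cloud(c); p=[130+260.5/5-.5,165+263.5/5-.5]
print(W[215:220,179:184,2].round(3))
ex=np.array([np.cos(YB),np.sin(YB)])
for z in (.055,.07,.08,.09): print(z,(cast(c,[p],z)[0,:2]-O)@ex)
E
python3 -m jog '{"deltas": [[5,[0.1,0,0],[0,0,0]],[5,[0.1,0,0],[0,0,0]],[5,[0.1,0,0],[0,0,0]],[5,[0.1,0,0],[0,0,0]],[5,[0.1,0,0],[0,0,0]]]}'|grep force
python3 - <<'E'
from m import *;from station import arm
tgt(arm,-.11)
E
```

```text
[[0.073 0.083 0.082 0.073 0.079]
 [0.082 0.08  0.081 0.081 0.085]
 [0.078 0.084 0.083 0.086 0.077]
 [0.081 0.078 0.078 0.079 0.073]
 [0.083 0.084 0.09  0.077 0.085]]
0.055 0.04762786270841183
0.07 0.044633327206855075
0.08 0.0426369702058173
0.09 0.040640613204779456
ft_force: [-1.2, -6.4, 6.6]
finger_force: 60.0
est slot -0.1013 lat -0.0007
F along,lat [-6.51  0.5 ]
tcp [ 0.5361 -0.073   0.0171] yaw 83.74 tilt [-0.0003 -0.0014] F [-1.21 -6.41  6.63] T [-0.92  0.04  0.  ] op 10.9 ff 60.0 t 8.375
shift units [-0.175 -0.014 -0.   ] turn 0.006
```

```bash
python3 -m jog '{"deltas": [[5,[0.1,0,0],[0,0,0]],[5,[0.1,0,0],[0,0,0]],[5,[0.1,0,0],[0,0,0]],[5,[0.1,0,0],[0,0,0]],[5,[0.1,0,0],[0,0,0]]]}'|grep ft_force
python3 -m jog '{"deltas": [[5,[0.08,0,0],[0,0,0]],[5,[0.08,0,0],[0,0,0]],[5,[0.08,0,0],[0,0,0]],[5,[0.08,0,0],[0,0,0]],[5,[0.08,0,0],[0,0,0]]]}'|grep ft_force
python3 - <<'E'
from m import *;from station import arm
tgt(arm,-.03)
E
```

```text
ft_force: [-0.8, -6.0, 6.6]
ft_force: [-1.6, -7.5, 7.4]
est slot -0.0564 lat -0.0005
F along,lat [-7.67  0.76]
tcp [ 0.5409 -0.0284  0.0171] yaw 83.75 tilt [-0.0007 -0.0015] F [-1.6  -7.54  7.42] T [-0.98  0.05 -0.03] op 11.2 ff 60.1 t 9.625
shift units [ 0.528 -0.009 -0.002] turn 0.007
```

Contact with the plunger is near, so I'm going slower.

```bash
for i in 1; do python3 -m jog '{"deltas": [[5,[0.05,0,0],[0,0,0]],[5,[0.05,0,0],[0,0,0]],[5,[0.05,0,0],[0,0,0]],[5,[0.05,0,0],[0,0,0]],[5,[0.05,0,0],[0,0,0]]]}'|grep ft_force; done
python3 - <<'E'
from m import *;from station import arm
tgt(arm,-.03)
E
```

```text
ft_force: [-0.9, -6.9, 7.4]
est slot -0.044 lat -0.0004
F along,lat [-6.94  0.14]
tcp [ 0.5422 -0.0161  0.0171] yaw 83.74 tilt [-0.0008 -0.0015] F [-0.9  -6.88  7.42] T [-0.99 -0.04 -0.03] op 11.2 ff 60.1 t 10.25
shift units [ 0.28  -0.009 -0.001] turn 0.006
```

```bash
python3 -m jog '{"deltas": [[5,[0.05,0,0],[0,0,0]],[5,[0.05,0,0],[0,0,0]],[5,[0.05,0,0],[0,0,0]],[5,[0.05,0,0],[0,0,0]],[5,[0.05,0,0],[0,0,0]]]}'|grep ft_force
python3 - <<'E'
from m import *;from station import arm
tgt(arm,-.03)
E
```

```text
ft_force: [-1.9, -13.0, 7.0]
est slot -0.033 lat -0.0005
F along,lat [-13.1    0.42]
tcp [ 0.5434 -0.0051  0.0171] yaw 83.8 tilt [-0.0012 -0.0038] F [ -1.86 -12.98   7.03] T [-1.64  0.08 -0.02] op 10.9 ff 60.1 t 10.875
shift units [ 0.061 -0.009 -0.001] turn 0.012
```

```bash
python3 -m jog '{"deltas": [[5,[0.05,0,0],[0,0,0]],[5,[0.05,0,0],[0,0,0]],[5,[0.05,0,0],[0,0,0]],[5,[0.05,0,0],[0,0,0]],[5,[0.05,0,0],[0,0,0]]]}'|grep ft_force
python3 - <<'E'
from m import *;from station import arm
tgt(arm,.03)
E
```

```text
ft_force: [-0.7, -12.3, 8.1]
est slot -0.0208 lat -0.0004
F along,lat [-12.29  -0.7 ]
tcp [0.5447 0.007  0.0171] yaw 83.8 tilt [-0.0015 -0.0041] F [ -0.65 -12.29   8.09] T [-1.61  0.04  0.06] op 11.0 ff 60.2 t 11.5
shift units [ 1.017 -0.006 -0.005] turn 0.012
```

```bash
python3 -m jog '{"deltas": [[5,[0.05,0,0],[0,0,0]],[5,[0.05,0,0],[0,0,0]],[5,[0.05,0,0],[0,0,0]],[5,[0.05,0,0],[0,0,0]],[5,[0.05,0,0],[0,0,0]]]}'|grep ft_force
python3 - <<'E'
from m import *;from station import arm
tgt(arm,.03)
E
```

```text
ft_force: [-0.9, -12.6, 8.0]
est slot -0.0081 lat -0.0003
F along,lat [-12.67  -0.5 ]
tcp [0.546  0.0196 0.0171] yaw 83.8 tilt [-0.0015 -0.0038] F [ -0.9  -12.65   7.95] T [-1.63  0.02  0.02] op 11.2 ff 60.2 t 12.125
shift units [ 0.762 -0.005 -0.003] turn 0.012
```

```bash
python3 -m jog '{"deltas": [[5,[0.05,0,0],[0,0,0]],[5,[0.05,0,0],[0,0,0]],[5,[0.05,0,0],[0,0,0]],[5,[0.05,0,0],[0,0,0]],[5,[0.05,0,0],[0,0,0]]]}'|grep ft_force
python3 - <<'E'
from m import *;from station import arm
tgt(arm,.03)
E
```

```text
ft_force: [-0.6, -12.2, 8.0]
est slot 0.0044 lat -0.0003
F along,lat [-12.2   -0.77]
tcp [0.5473 0.032  0.0171] yaw 83.8 tilt [-0.0017 -0.0039] F [ -0.57 -12.21   8.05] T [-1.59 -0.01  0.02] op 11.0 ff 60.2 t 12.75
shift units [ 0.513 -0.004 -0.002] turn 0.012
```

```bash
python3 -m jog '{"deltas": [[5,[0.05,0,0],[0,0,0]],[5,[0.05,0,0],[0,0,0]],[5,[0.05,0,0],[0,0,0]],[5,[0.05,0,0],[0,0,0]],[5,[0.05,0,0],[0,0,0]]]}'|grep ft_force
python3 - <<'E'
from m import *;from station import arm
tgt(arm,.03)
a=arm.read_camera("scene"); b=dict(np.load("scene0.npz"))
s=(slice(210,250),slice(365,400))
cv2.imwrite("pics/cap.png",cv2.resize(np.hstack([b["image"][s],a["image"][s]]),None,fx=8,fy=8,interpolation=cv2.INTER_CUBIC))
E
```

```text
ft_force: [-1.4, -12.2, 8.6]
est slot 0.0168 lat -0.0002
F along,lat [-12.3    0.03]
tcp [0.5486 0.0444 0.0171] yaw 83.8 tilt [-0.0018 -0.004 ] F [ -1.38 -12.22   8.63] T [-1.66 -0.01  0.01] op 11.3 ff 60.3 t 13.375
shift units [ 0.265 -0.004 -0.001] turn 0.012
```

View pics/cap.png

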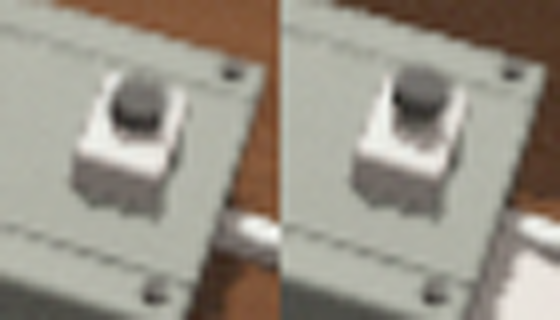

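The cap now stands higher (right half) than at the start (left half), so the plunger is riding on the plate.

```bash
python3 -m jog '{"deltas": [[5,[0.05,0,0],[0,0,0]],[5,[0.05,0,0],[0,0,0]],[5,[0.05,0,0],[0,0,0]],[5,[0.05,0,0],[0,0,0]],[5,[0.05,0,0],[0,0,0]]]}'|grep ft_force
python3 -m jog '{"deltas": [[5,[0.02,0,0],[0,0,0]],[5,[0.02,0,0],[0,0,0]],[5,[0.02,0,0],[0,0,0]],[5,[0.02,0,0],[0,0,0]],[5,[0.02,0,0],[0,0,0]]]}'|grep ft_force
python3 - <<'E'
from m import *;from station import arm
tgt(arm,.0425)
E
```

```text
ft_force: [-1.3, -12.3, 8.6]
ft_force: [-1.0, -12.7, 8.9]
est slot 0.0341 lat -0.0001
F along,lat [-12.69  -0.42]
tcp [0.5504 0.0617 0.0171] yaw 83.8 tilt [-0.0022 -0.004 ] F [ -0.98 -12.66   8.92] T [-1.76 -0.04  0.01] op 11.1 ff 60.3 t 14.675
shift units [ 0.167 -0.001 -0.001] turn 0.012
```

```bash
python3 -m jog '{"deltas": [[5,[0.01,0,0],[0,0,0]],[5,[0.01,0,0],[0,0,0]],[5,[0.01,0,0],[0,0,0]],[5,[0.01,0,0],[0,0,0]],[5,[0.01,0,0],[0,0,0]]]}'|grep ft_force
python3 - <<'E'
from m import *;from station import arm
tgt(arm,.0425)
E
```

```text
ft_force: [-2.3, -11.9, 10.0]
est slot 0.0366 lat -0.0
F along,lat [-12.12   0.95]
tcp [0.5507 0.0641 0.0171] yaw 83.8 tilt [-0.0022 -0.0041] F [ -2.28 -11.94   9.97] T [-1.66 -0.04 -0.05] op 10.9 ff 60.3 t 15.3
shift units [ 0.117 -0.001 -0.001] turn 0.012
```

```bash
python3 -m jog '{"deltas": [[5,[0.01,0,0],[0,0,0]],[5,[0.01,0,0],[0,0,0]],[5,[0.01,0,0],[0,0,0]],[5,[0.01,0,0],[0,0,0]],[5,[0.01,0,0],[0,0,0]]]}'|grep ft_force
python3 - <<'E'
from m import *;from station import arm
tgt(arm,.0425)
E
```

```text
ft_force: [-0.5, -10.8, 9.9]
est slot 0.0396 lat -0.0
F along,lat [-10.8   -0.67]
tcp [0.551  0.0671 0.0171] yaw 83.78 tilt [-0.0021 -0.0034] F [ -0.52 -10.81   9.89] T [-1.32 -0.06  0.03] op 11.3 ff 60.4 t 15.925
shift units [ 0.059 -0.001 -0.001] turn 0.01
```

```bash
python3 -m jog '{"deltas": [[5,[0.01,0,0],[0,0,0]],[5,[0.01,0,0],[0,0,0]],[5,[0.01,0,0],[0,0,0]],[5,[0.01,0,0],[0,0,0]],[5,[0,0,0],[0,0,0]]]}'|grep ft_force
python3 - <<'E'
from m import *;from station import arm
tgt(arm,.0425)
E
```

```text
ft_force: [-0.5, -5.8, 9.0]
est slot 0.043 lat 0.0
F along,lat [-5.81 -0.13]
tcp [0.5513 0.0705 0.0171] yaw 83.73 tilt [-0.0017 -0.0012] F [-0.51 -5.79  9.01] T [-0.8  -0.03 -0.  ] op 11.2 ff 60.3 t 16.55
shift units [-0.01  -0.    -0.001] turn 0.005
```

The push dropped from 12 N to 6 N, the level of plain table friction, so the plunger has snapped in. I'll check the cap.

```bash
python3 - <<'E'
from m import *;from station import arm
a=arm.read_camera("scene"); b=dict(np.load("scene0.npz"))
s=(slice(210,250),slice(365,400))
cv2.imwrite("pics/cap2.png",cv2.resize(np.hstack([b["image"][s],a["image"][s]]),None,fx=8,fy=8,interpolation=cv2.INTER_CUBIC))
E
```

```text
(no output)
```

View pics/cap2.png

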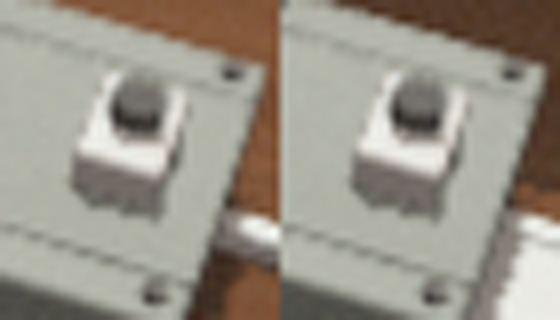

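The cap is down again, matching the start image, so the plunger is home. Now I'll release and lift.

```bash
python3 -m jog '{"deltas": [[13,[0,0,0],[0,0,0]],[20,[0,0,0],[0,0,0]],[40,[0,0,0],[0,0,0]],[40,[0,0,0],[0,0,0]],[40,[0,0,0],[0,0,0]]]}'
python3 -m jog '{"deltas": [[40,[0,0,-0.2],[0,0,0]],[40,[0,0,-0.5],[0,0,0]],[40,[0,0,-0.7],[0,0,0]],[40,[0,0,-0.7],[0,0,0]],[40,[0,0,-0.5],[0,0,0]]]}'
python3 -m jog '{"deltas": [[40,[-0.4,0,-0.2],[0,0,0]],[40,[-0.8,0,0],[0,0,0]],[40,[-0.8,0,0],[0,0,0]],[40,[-0.4,0,0],[0,0,0]],[40,[0,0,0],[0,0,0]]]}'
python3 - <<'E'
from m import *;from station import arm
a=arm.read_camera("scene"); t=arm.read_camera("top")
s=(slice(190,280),slice(280,420)); 
cv2.imwrite("pics/end.png",np.vstack([cv2.resize(x,(560,300),interpolation=cv2.INTER_CUBIC) for x in (a["image"][180:285,260:456],t["image"][180:270,140:308])]))
print(arm.sense()["ft_force"])
E
```

```text
t: 17.23
tcp_pos: [0.5521, 0.071, 0.0164]
ee_rot: [[0.11, 0.994, -0.001], [0.994, -0.11, 0.0], [0.0, -0.001, -1.0]]
ft_force: [0.3, 0.5, 0.7]
opening: 0.0399
finger_force: 0.0
t: 17.85
tcp_pos: [0.5533, 0.0709, 0.1493]
ee_rot: [[0.11, 0.994, 0.003], [0.994, -0.11, 0.0], [0.001, 0.003, -1.0]]
ft_force: [-0.7, 1.0, 0.4]
opening: 0.0404
finger_force: 0.0
t: 18.48
tcp_pos: [0.5386, -0.0498, 0.1562]
ee_rot: [[0.113, 0.994, -0.001], [0.994, -0.113, 0.0], [0.0, -0.001, -1.0]]
ft_force: [0.1, 0.0, -0.7]
opening: 0.04
finger_force: 0.0
[-0.23517758 -0.51023544  0.64286972]
```

View pics/end.png

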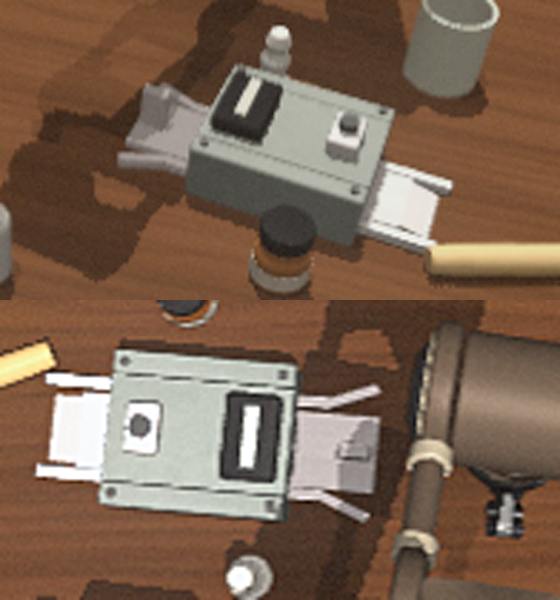

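The pallet lies flat and straight in the lane, with its nose out at (50,430) in the lower view. The cap is down, the tab is free, and the bystanders are where they were.

```bash
python3 -c "
from station import arm
print(arm.finish_job())"
```

```text
the job is handed in; nothing more can be done
None
```

The pallet is under the bridge with the plunger snapped down into its slot, released and lying flat in the lane; the bystanders in view look undisturbed, and the job was handed in at about 18.5 s, with no verdict returned.

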